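Put the canister away behind the lift-and-slide door

TASK

Put the white canister away in the small counter cupboard. Its door is held shut by a catch on the sill: lift the door by its pull over the catch and slide it fully open, push the canister upright over the sill until it stands wholly inside the bay, then slide the door fully shut, back over the catch, so that it drops down behind it. Do not force the door through the catch, never tip the canister over, and leave the other things on the worktop where they are.

Things in the scene. Friction and masses are not known exactly. Their poses are not given: they have to be found in the camera images.
- cupboard: Low wooden counter cupboard, fixed, mm: 137 deep (x), 304 wide (y), 164 high. Origin on the worktop under its middle; +x into it, front to -x, z up. Its y < 0 half has a fixed clear pane; the +y half is the bay, shut by a framed clear sliding door 10 thick in the plane x = -49. Head channel above the door: front at x = -64, lower edge at z = 134, so a tool pushing into the bay must lean back.
- bay (a point): Middle of the bay's floor, 4 mm above the worktop, at cupboard x = +10, y = +78; axes as the cupboard's. The canister's axis should end here. It clears the door from cupboard x = 0 on and touches the back wall at x = +17. With the door fully open the bay is clear from y = +16 to +140, and 130 high.
- sill (a point): Middle of the bay's sill, on its top 4 mm above the worktop, at cupboard x = -52, y = +78; axes as the cupboard's. A full-width aluminium threshold ramp rises from the worktop at x = -83 to the sill at x = -63; the sill is level with the bay's floor.
- catch (a point): Top of the steel catch on the sill, 8 mm above it, at cupboard x = -49, y = -8. Its +y side is a vertical face that stops the shut door's right-hand wheel; its -y side is a gentle 45 mm ramp. Opening, the door must be raised over 8 mm until it has travelled 20 mm. Pushed shut with nothing holding it down, the wheel climbs the ramp by itself and falls behind the catch in the last 6 mm.
- door_pull (a point): Point on the axis of the door's upright bar pull, 137 mm above the worktop with the door down. The bar is 12 wide (cupboard y), 10 deep, 50 tall, from 100 to 150 above the worktop; this point lies 38 in front of the door's middle plane, 23 in front of the head channel, at mid-width of the door. Moves with the door. Axes as the cupboard's. Pinch it from above, one finger on each side.
- door_slide (a joint): Sideways travel of the door, m: 0 fully shut, growing towards the cupboard's -y, 0.122 fully open. The catch leaves it about 6 mm of play. It slides with under 2 N and stays where left.
- door_lift (a joint): Height of the door above its sill in m: 0 down, 0.016 at the top of the channel. The door weighs about 0.4 kg and falls when let go.
- canister_mid (a point): Middle (60 mm up, on the axis) of the white round canister: 87 across the lid, 84 across the body, 120 tall with its 20 mm knob, about 0.4 kg, lid fixed to it, too wide to grasp round the body. z along its axis. It stands on the worktop in front of the bay.
- pepper_mill: Wooden pepper mill, 58 across, 150 tall, origin under its middle; to be left alone.
- salt_shaker: Glass salt shaker, 44 across, 90 tall, origin under its middle; to be left alone.
- tumbler: Drinking glass, 76 across, 86 tall, on a cork coaster, origin under its middle; to be left alone.
There are look-alikes about, which are no part of the job. What is shaped like the part that bears canister_mid but green is not meant.

How it is judged:
By the outcome, as a careful person would: the job done as asked, in the order asked, and still so for the second after the job is handed in, with the robot touching nothing.
It also fails if it takes over 64 s, if anything falls off the work surface, if the arm or the gripper's body presses on something with over 40 N, if the wrist force passes 120 N, or if a joint passes its speed limit or range.

ROBOT

A 6-joint arm with a two-finger parallel gripper is mounted at the origin on the work surface; the furniture and walls round the work are solid. World frame = base frame: x ahead of the robot, y to its left, z up, the work surface at z = 0. Lengths are in m, angles in degrees, forces in N, time in s.
With the tool pointing down it reaches from about 0.325 to 0.9 m from the base axis. Payload 3.5 kg.
Tool frame: the origin (TCP) lies on the front face of the gripper's body, between the roots of the fingers; the fingertips stand robot.tip_extent ahead of it and the grasp point (between the pads) lies 54 mm ahead of it (robot.tip_extent is the distance from the TCP to the fingertips, in m); z points along the fingers, y is the line along which they close (so a half turn about z gives the same grasp; the last joint's range is limited). The gripper opens to 85 mm and grips with 20 to 120 N. Pads are 22 mm wide; open, the fingers measure 114 mm over their backs; the gripper's body (76 mm by 85 mm) begins 54 mm behind the grasp point. The pads swing forward as they close: fully open they stand 13 mm farther back than shut.
Start: joints at [-71.986, 15.837, -1.513, 72.651, 0, 84.076], TCP at [0.254, -0.571, 0.304] pointing down, gripper open.
Joint ranges: [-178.77, 178.77], [-48.84, 107.48], [-61.69, 71.31], [-111.58, 123.2], [-90, 87.43], [-180, 180]. Speed limits (degrees/s): [147.25, 147.25, 180, 180, 180, 180].

INTERFACE

Orientations are given as [roll, pitch, yaw] about the fixed x, y, z axes, in that order (R = Rz(yaw) Ry(pitch) Rx(roll)).
In Python, from bench import robot gives the robot as it stands. The module is installed in compiled form; this text tells all that it offers.
- The arm moves only by the tool jog_arm, never from a script. Its argument "rows" is a list of rows, each an object with "dp": the shift along the tool's x, y, z in mm, a list of three; "turn": the turn, a rotation vector about the tool's x, y, z in degrees, a list of three. In form: [{"dp": [dx, dy, dz], "turn": [wx, wy, wz]}, ...]. A call has 1 to 8 rows; each row is the pose to reach, as a shift and turn from the pose commanded when the call began, along the tool's axes at that moment; what a row does not reach only later rows make up. A row lasts 1/12 s, in which the tool goes at most 41.7 mm and 7.16 degrees, less where a joint would pass 70% of its speed; a pose out of reach is approached as far as the arm can. A call with a gripper value outside its range is refused whole. "grip" is the opening, from 0 (shut) to 1 (fully open), set as the call begins (left out, the last holds). The fingers move at their own pace and stop on an object; "squeeze" is the grip in N (left out, the last holds). Time passes only in rows, so rows that repeat a pose let the fingers close. It gives the time, the measured TCP pose, the force, the opening and the grip force at its end, in the units of the state.
- robot.observe(): the state, without advancing time (a new reading comes with each control period).
- robot.get_image(name): name is "side" or "top" or "wrist"; returns a dict with "frame" (400x640x3 uint8, red, green, blue), "depth" (400x640 float32, m along the optical axis (not along the pixel's ray), 0 where there is no reading), "K" (3x3 intrinsics, pixels), "camera_from_world" (4x4, takes a point from world to camera coordinates). Camera axes: x right, y up, looking along -z (the intrinsics and any distortion apply to the point x, -y, -z); pixel columns grow to the right and rows downward; lengths in m; the calibration is good to about 2 mm. The wrist camera is an equidistant fisheye: a pixel r from the principal point sees the ray r / f radians off the axis. A picture is of the moment at which its call begins.
- robot.hand_in(): hands the job in; it is judged then, once.
The state is a dict: "time": time; "qpos": joint angles; "dq": joint speeds; "tau": joint torques, N m; "eef_pos": TCP position; "tcp_rot": TCP orientation; "wrist_force": force on the tool from outside, world axes, zero at the start; "torque": the same for the moment, N m; "width": finger opening in m; "finger_force": force on a finger pad.
Only numpy, scipy, OpenCV 4.12 (cv2) and the standard library are available. Lean on these libraries where they do the work, as an engineer would, in place of code of your own. Each camera call takes 0.05 s, during which the arm holds its last target. There are 200 camera calls.

## Working session

There is one attempt and no reset: what is moved stays moved. The work goes in short steps, Python scripts to look and compute and a tool call to move; the robot and the scene stay as the last step left them, time stands still between calls to the robot, and variables do not carry over. Pictures are saved under pics/ and viewed, at most 13 in all, crops included, and the job is handed in when it is done.

Besides the shell and the picture viewer there is one more tool, called after ">>>" as name([rows], argument=value, ...), one row to a line, values as JSON. jog_arm: Moves the arm, as the interface text tells. Its arguments: {"type":"object","properties":{"rows":{"type":"array"},"grip":{"type":"number"},"squeeze":{"type":"number"}},"required":["rows"]}

```bash
mkdir -p pics; python3 - <<'E'
from bench import robot
import cv2,numpy as np
s=robot.observe(); print({k:np.round(v,3) for k,v in s.items()}, robot.tip_extent)
for n in("top","side"):
    d=robot.get_image(n); np.savez(f"{n}0.npz",**d); cv2.imwrite(f"pics/{n}0.png",d["frame"][...,::-1])
    print(n,d["K"].round(1).tolist(),np.round(d["camera_from_world"],3).tolist())
E
```

```text
{'time': np.float64(0.0), 'qpos': array([-71.988,  15.878,  -1.596,  72.65 ,   0.   ,  84.075]), 'dq': array([-0.07 , -0.023, -0.09 , -0.069, -0.044, -0.055]), 'tau': array([-2.0000e-03, -4.4551e+01,  2.9520e+01,  1.6000e-02, -0.0000e+00,
       -0.0000e+00]), 'eef_pos': array([ 0.253, -0.571,  0.303]), 'tcp_rot': array([-1.79876e+02, -1.30000e-02,  2.39370e+01]), 'wrist_force': array([ 0.644, -0.563,  0.116]), 'torque': array([ 0.009, -0.012,  0.001]), 'finger_force': np.float64(0.0), 'width': np.float64(0.086)} 0.0726
top [[453.6, 0.0, 318.6], [0.0, 453.6, 201.7], [0.0, 0.0, 1.0]] [[-0.012, -0.999, -0.05, 0.239], [0.982, -0.021, 0.186, -0.351], [-0.187, -0.047, 0.981, -1.222], [0.0, 0.0, 0.0, 1.0]]
side [[504.7, 0.0, 321.8], [0.0, 504.7, 204.9], [0.0, 0.0, 1.0]] [[0.874, -0.486, -0.014, -0.159], [0.18, 0.297, 0.938, -0.258], [-0.452, -0.822, 0.347, -0.749], [0.0, 0.0, 0.0, 1.0]]
```

View pics/top0.png

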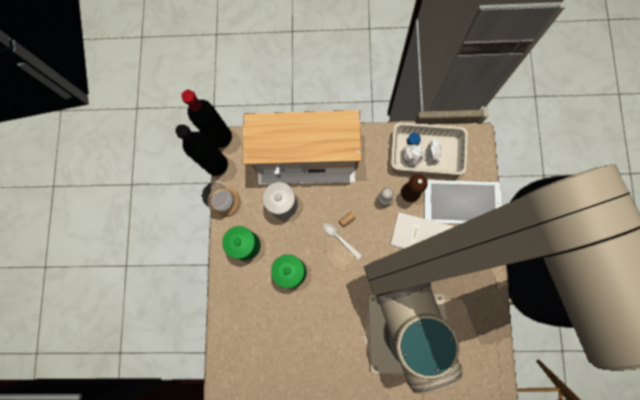

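View pics/side0.png

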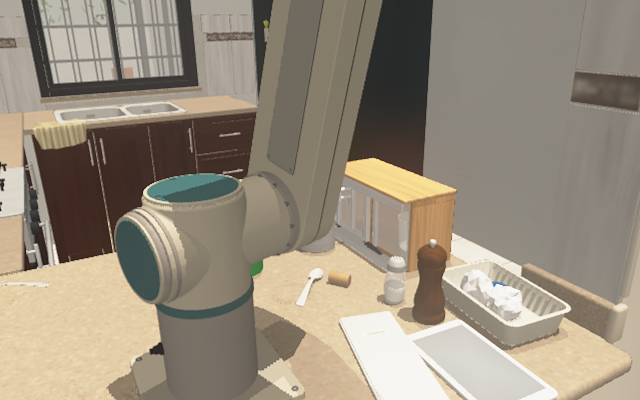

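The top view shows the cupboard's wooden top (245–360, 112–163), the door pull near (277,170), the canister at (279,200), and the coaster and tumbler at (222,201). It also shows the green look-alikes, the salt shaker at (386,197) and the mill at (413,187). In the side view the arm hides the pull and the canister.

```bash
cat > h.py <<'E'
import numpy as np,cv2
def cloud(d):
    K=d["K"];T=d["camera_from_world"];z=d["depth"];v,u=np.mgrid[:400,:640]
    p=np.stack([(u-K[0,2])/K[0,0]*z,-(v-K[1,2])/K[1,1]*z,-z],-1)
    return (p-T[:3,3])@T[:3,:3]
E
python3 - <<'E'
import numpy as np,cv2
from h import cloud
d=np.load("top0.npz");P=cloud(d);f=d["frame"];ok=d["depth"]>0
def box(m,n):
    q=(P[m][:,:2]*1000).astype(np.float32);r=cv2.minAreaRect(q);print(n,m.sum(),np.round(r[0],1),np.round(r[1],1),round(r[2],2),"zmed",np.median(P[m][:,2]).round(4))
    return r
def sub(u0,u1,v0,v1):
    m=np.zeros((400,640),bool);m[v0:v1,u0:u1]=1;return m&ok
R=sub(235,370,100,175);box(R&(abs(P[...,2]-.164)<.008),"top")
m=R&(abs(P[...,2]-.164)<.008)
# front edge line and side edges
for n,u0,u1,v0,v1,lo,hi in[("can",255,305,178,225,.085,.13),("knob",255,305,178,225,.108,.13),("pull",262,295,160,178,.12,.158),("tumbler",205,242,183,218,.05,.1),("salt",374,398,185,210,.06,.1),("mill",398,430,170,205,.1,.16),("g1",218,265,222,266,.085,.13),("g2",266,312,250,295,.085,.13)]:
    mm=sub(u0,u1,v0,v1)&(P[...,2]>lo)&(P[...,2]<hi)
    if mm.sum()>3: box(mm,n); print("   circ",np.round(cv2.minEnclosingCircle((P[mm][:,:2]*1000).astype(np.float32)),1) if 0 else cv2.minEnclosingCircle((P[mm][:,:2]*1000).astype(np.float32)))
img=cv2.resize(f[95:245,190:310,::-1],None,fx=5,fy=4,interpolation=cv2.INTER_CUBIC);cv2.imwrite("pics/c1.png",img)
print(np.median(P[300:390,215:280,2]))
E
```

```text
top 5969 [505.  271.1] [139.8 303.8] 0.24 zmed 0.164
can 827 [357.5 337.9] [85.4 84.7] 44.65 zmed 0.1038
   circ ((357.6030578613281, 338.3363342285156), 43.8272590637207)
knob 92 [351.6 335.2] [63.8 45.4] 32.88 zmed 0.1103
   circ ((351.3233642578125, 336.59881591796875), 33.547882080078125)
pull 93 [425.3 332.5] [29.6 84. ] 0.36 zmed 0.1417
   circ ((438.81549072265625, 332.619873046875), 41.98147964477539)
tumbler 281 [369.8 509.2] [73.6 73.7] 1.59 zmed 0.0727
   circ ((370.4620666503906, 510.185791015625), 38.198936462402344)
salt 144 [368.1  49.9] [31.3 34.9] 86.78 zmed 0.0843
   circ ((368.1918640136719, 49.240272521972656), 18.0167179107666)
mill 314 [383.8 -26.7] [48.9 47.3] 23.98 zmed 0.1332
   circ ((383.6772766113281, -27.175474166870117), 24.97679901123047)
g1 863 [241.  442.9] [85.4 84.1] 88.97 zmed 0.1039
   circ ((242.29180908203125, 443.3508605957031), 43.8362922668457)
g2 891 [165.4 313.8] [83.6 84.4] 89.5 zmed 0.1038
   circ ((165.15858459472656, 313.7712097167969), 43.218910217285156)
0.000136159848485568
```

View pics/c1.png

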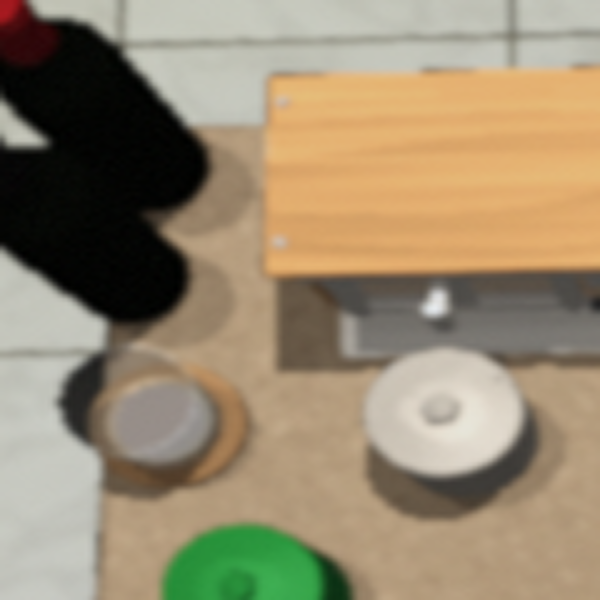

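The crop shows the pull bar at about (437,295), or full-frame pixel (277,170), in front of the shut door. The canister's knob is at (440,408), slightly to the right of the bay's centre.

Next I refine the cupboard's yaw and the pull position, then plan the approach.

```bash
cat >> h.py <<'E'
from scipy.spatial.transform import Rotation as Ro
def go(pos,rpy):
    "print dp (mm) and turn (deg) from the present pose to a world pose (m, deg)"
    from bench import robot
    s=robot.observe();R=Ro.from_euler("xyz",s["tcp_rot"],degrees=True)
    dp=R.inv().apply((np.array(pos)-s["eef_pos"])*1000);t=(R.inv()*Ro.from_euler("xyz",rpy,degrees=True)).as_rotvec(degrees=True)
    print("t",round(float(s["time"]),2),"pose",s["eef_pos"].round(4),s["tcp_rot"].round(2),"F",s["wrist_force"].round(1),"w",round(float(s["width"]),4),"dp",dp.round(1),"turn",t.round(2))
E
python3 - <<'E'
import numpy as np,cv2
from h import *
d=np.load("top0.npz");P=cloud(d);f=d["frame"]
v,u=np.mgrid[:400,:640]
m=(abs(P[...,2]-.164)<.006)&(u>235)&(u<370)&(v>100)&(v<175)
fx=[];
for c in range(250,356,3):
    r=np.where(m[:,c])[0]; fx.append(P[r.max(),c]*1000)
fx=np.array(fx);k=np.polyfit(fx[:,1],fx[:,0],1);print("front edge x at y271",np.polyval(k,271),"yaw",-np.degrees(np.arctan(k[0])))
q=P[m]*1000;print("x",np.percentile(q[:,0],[.5,99.5]),"y",np.percentile(q[:,1],[.5,99.5]))
for r in range(163,180): 
    print(r,[(int(P[r,c,0]*1000),int(P[r,c,1]*1000),int(P[r,c,2]*1000)) for c in range(273,283)])
print(f[163:180,270:286].mean(-1).astype(int))
go([.418,.332,.300],[180,0,180])
E
```

```text
front edge x at y271 436.98754215961117 yaw 0.2590034362584023
x [436.35350261 571.94549841] y [120.56996684 420.77343218]
163 [(438, 344, 150), (439, 342, 147), (438, 339, 150), (438, 337, 147), (439, 334, 145), (439, 332, 146), (438, 328, 150), (439, 327, 144), (439, 324, 144), (439, 321, 144)]
164 [(439, 346, 138), (438, 343, 140), (439, 341, 135), (439, 338, 136), (440, 336, 134), (439, 333, 134), (439, 330, 135), (438, 327, 138), (439, 325, 135), (439, 322, 136)]
165 [(452, 354, 81), (452, 352, 81), (452, 349, 80), (438, 339, 130), (437, 336, 135), (438, 334, 130), (444, 334, 108), (449, 334, 89), (448, 331, 92), (449, 328, 90)]
166 [(452, 356, 72), (453, 354, 68), (452, 351, 68), (436, 339, 129), (435, 336, 131), (436, 334, 126), (439, 333, 114), (450, 336, 74), (448, 332, 82), (449, 330, 79)]
167 [(452, 358, 58), (451, 354, 62), (451, 352, 61), (432, 339, 131), (433, 337, 128), (433, 334, 128), (439, 334, 107), (448, 336, 71), (449, 334, 68), (448, 331, 72)]
168 [(451, 359, 52), (451, 356, 51), (452, 354, 47), (430, 339, 130), (429, 336, 131), (430, 334, 128), (435, 334, 110),
[... 2482 characters left out ...]
1 104 120 163 208 226 222 196 151 109  95  94  94  95  96]
 [102 103 105 113 142 179 193 186 158 124 101 100 104 105 105 104]
 [108 108 108 108 117 130 135 127 108  93  93 102 107 108 108 109]
 [109 109 110 109 106 102  94  87  80  81  88 100 107 109 109 109]
 [110 110 110 111 109 104  93  82  77  77  88 101 109 111 111 111]
 [113 113 112 113 113 110 104  93  87  88  96 106 113 113 114 115]
 [115 116 116 116 116 114 113 107 105 105 109 114 117 117 116 117]
 [117 117 118 118 118 118 118 116 116 116 117 118 118 118 119 118]]
t 0.1 pose [ 0.2534 -0.5707  0.3029] [-1.7989e+02 -1.0000e-02  2.3930e+01] F [ 0.  -0.1  0.6] w 0.0852 dp [ 516.7 -758.3    4.5] turn [-2.0000e-02 -1.6000e-01 -1.5607e+02]
```

>>> jog_arm([
  {"dp": [172,-253,1.5],"turn": [0,0,-52]},
  {"dp": [172,-253,1.5],"turn": [0,0,-52]},
  {"dp": [172,-253,1.5],"turn": [0,0,-52]},
  {"dp": [172,-253,1.5],"turn": [0,0,-52]},
  {"dp": [172,-253,1.5],"turn": [0,0,-52]},
  {"dp": [172,-253,1.5],"turn": [0,0,-52]},
  {"dp": [172,-253,1.5],"turn": [0,0,-52]},
  {"dp": [172,-253,1.5],"turn": [0,0,-52]},
], grip=0.6)

```text
time: 0.77
eef_pos: [0.3072, -0.265, 0.3015]
tcp_rot: [-179.9, -0.2, 76.4]
wrist_force: [-0.9, -0.0, 0.3]
width: 0.0515
finger_force: 0.0
```

>>> jog_arm([
  {"dp": [305,-20,0],"turn": [0,0,-52]},
  {"dp": [305,-20,0],"turn": [0,0,-52]},
  {"dp": [305,-20,0],"turn": [0,0,-52]},
  {"dp": [305,-20,0],"turn": [0,0,-52]},
  {"dp": [305,-20,0],"turn": [0,0,-52]},
  {"dp": [305,-20,0],"turn": [0,0,-52]},
  {"dp": [305,-20,0],"turn": [0,0,-52]},
  {"dp": [305,-20,0],"turn": [0,0,-52]},
])

```text
time: 1.43
eef_pos: [0.3624, 0.0347, 0.3023]
tcp_rot: [179.9, -0.1, 128.5]
wrist_force: [-0.1, -0.5, 0.1]
width: 0.0514
finger_force: 0.0
```

>>> jog_arm([
  {"dp": [204,228,0],"turn": [0,0,-52]},
  {"dp": [204,228,0],"turn": [0,0,-52]},
  {"dp": [204,228,0],"turn": [0,0,-52]},
  {"dp": [204,228,0],"turn": [0,0,-52]},
  {"dp": [204,228,0],"turn": [0,0,-52]},
  {"dp": [204,228,0],"turn": [0,0,-52]},
  {"dp": [204,228,0],"turn": [0,0,-52]},
  {"dp": [204,228,0],"turn": [0,0,-52]},
])

```text
time: 2.1
eef_pos: [0.4178, 0.3362, 0.3019]
tcp_rot: [179.9, 0.0, -179.6]
wrist_force: [0.5, -0.4, -0.8]
width: 0.0516
finger_force: 0.0
```

```bash
python3 - <<'E'
from h import *
from bench import robot
go([.417,.3355,.191],[180,0,180.25]); print(robot.observe()["qpos"].round(1))
d=robot.get_image("wrist"); np.savez("w1.npz",**d); cv2.imwrite("pics/w1.png",d["frame"][...,::-1]); 
E
```

```text
t 2.1 pose [0.4178 0.3362 0.3019] [ 1.7987e+02  4.0000e-02 -1.7959e+02] F [ 0.5 -0.4 -0.8] w 0.0516 dp [  0.8  -0.9 110.9] turn [0.13 0.04 0.16]
[ 31.9   6.8 -12.8  70.2   0.1  31.5]
```

View pics/w1.png

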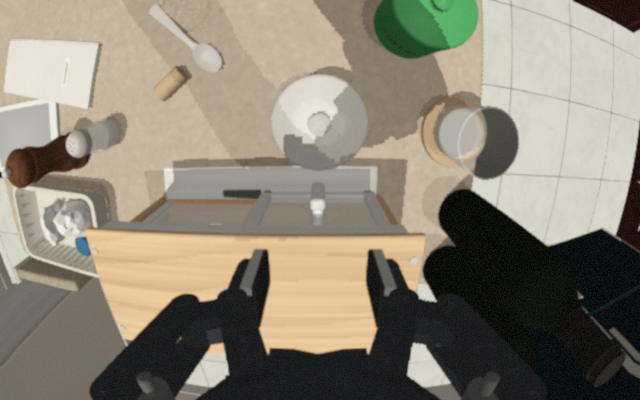

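The wrist view shows the pull at (318,205), centred between the fingers (255 and 380). The catch is at (240,192) and the canister at (320,120). I'll descend and pinch.

>>> jog_arm([
  {"dp": [0.5,-0.5,35],"turn": [0,0,0]},
  {"dp": [0.5,-0.5,70],"turn": [0,0,0]},
  {"dp": [0.5,-0.5,95],"turn": [0,0,0]},
  {"dp": [0.5,-0.5,108],"turn": [0,0,0]},
  {"dp": [0.5,-0.5,111],"turn": [0,0,0]},
  {"dp": [0.5,-0.5,111],"turn": [0,0,0]},
])

```text
time: 2.65
eef_pos: [0.4157, 0.3297, 0.1901]
tcp_rot: [-179.9, -0.2, 179.9]
wrist_force: [-0.0, 0.8, -0.6]
width: 0.0513
finger_force: 0.0
```

>>> jog_arm([
  {"dp": [0,0,0],"turn": [0,0,0]},
  {"dp": [0,0,0],"turn": [0,0,0]},
  {"dp": [0,0,0],"turn": [0,0,0]},
  {"dp": [0,0,0],"turn": [0,0,0]},
  {"dp": [0,0,0],"turn": [0,0,0]},
  {"dp": [0,0,0],"turn": [0,0,0]},
  {"dp": [0,0,0],"turn": [0,0,0]},
  {"dp": [0,0,0],"turn": [0,0,0]},
], grip=0, squeeze=60)

```text
time: 3.32
eef_pos: [0.4179, 0.3322, 0.1932]
tcp_rot: [179.8, 0.2, 180.0]
wrist_force: [-0.7, 2.0, 5.6]
width: 0.0103
finger_force: 59.1
```

>>> jog_arm([
  {"dp": [0,0,-4],"turn": [0,0,0]},
  {"dp": [0,0,-8],"turn": [0,0,0]},
  {"dp": [0,0,-12],"turn": [0,0,0]},
  {"dp": [0,0,-12],"turn": [0,0,0]},
  {"dp": [0,0,-12],"turn": [0,0,0]},
])

```text
time: 3.73
eef_pos: [0.4177, 0.3307, 0.2035]
tcp_rot: [-179.9, 0.1, 179.9]
wrist_force: [6.8, -0.1, -3.5]
width: 0.0107
finger_force: 58.6
```

```bash
python3 - <<'E'
from h import *
from bench import robot
go([.417,.3355,.203],[180,0,180.25])
for n in("top","wrist"):
    d=robot.get_image(n); np.savez(n+"2.npz",**d)
d=np.load("wrist2.npz");d0=np.load("w1.npz")
cv2.imwrite("pics/w2.png",d["frame"][...,::-1])
E
```

```text
t 3.73 pose [0.4177 0.3307 0.2035] [-1.7993e+02  1.4000e-01  1.7990e+02] F [ 6.8 -0.1 -3.5] w 0.0107 dp [0.7 4.8 0.5] turn [-0.07  0.14 -0.35]
```

View pics/w2.png

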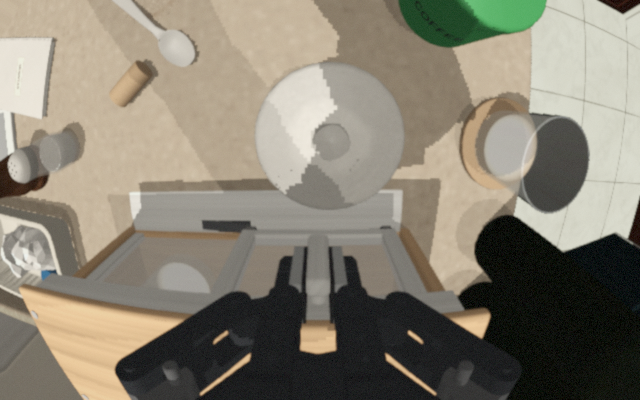

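The wrist view shows both fingers pinching the pull at (318,280). The z force of -3.5 N matches the door's weight, so the door is lifted. I'll slide it open.

>>> jog_arm([
  {"dp": [-0.5,-4,-1],"turn": [0,0,0]},
  {"dp": [-1,-10,-1],"turn": [0,0,0]},
  {"dp": [-1,-18,-1],"turn": [0,0,0]},
  {"dp": [-1,-27,-1],"turn": [0,0,0]},
  {"dp": [-1,-36,-1],"turn": [0,0,0]},
  {"dp": [-1,-46,-1],"turn": [0,0,0]},
  {"dp": [-1,-56,-1],"turn": [0,0,0]},
  {"dp": [-1,-66,-1],"turn": [0,0,0]},
])

```text
time: 4.5
eef_pos: [0.4181, 0.264, 0.2045]
tcp_rot: [-180.0, 0.1, 179.9]
wrist_force: [5.2, 0.9, -3.9]
width: 0.0108
finger_force: 58.6
```

>>> jog_arm([
  {"dp": [0,-10,0],"turn": [0,0,0]},
  {"dp": [0,-20,0],"turn": [0,0,0]},
  {"dp": [0,-29,0],"turn": [0,0,0]},
  {"dp": [0,-37,0],"turn": [0,0,0]},
  {"dp": [0,-44,0],"turn": [0,0,0]},
  {"dp": [0,-50,0],"turn": [0,0,0]},
  {"dp": [0,-54,0],"turn": [0,0,0]},
  {"dp": [0,-54,0],"turn": [0,0,0]},
])

```text
time: 5.17
eef_pos: [0.4184, 0.2152, 0.2057]
tcp_rot: [179.0, 0.1, -180.0]
wrist_force: [3.7, 18.9, -3.4]
width: 0.0109
finger_force: 59.0
```

```bash
python3 - <<'E'
from h import *
from bench import robot
go([.417,.2135,.203],[180,0,180.25])
E
```

```text
t 5.17 pose [0.4184 0.2152 0.2057] [ 1.7902e+02  8.0000e-02 -1.7996e+02] F [ 3.7 18.9 -3.4] w 0.0109 dp [ 1.4 -1.8  2.7] turn [ 0.98  0.08 -0.21]
```

The door is at its end stop, reading 19 N. I'll ease the load, lower the door, release it and rise.

>>> jog_arm([
  {"dp": [0,1,3],"turn": [0,0,0]},
  {"dp": [0,1,7],"turn": [0,0,0]},
  {"dp": [0,1,11],"turn": [0,0,0]},
  {"dp": [0,1,13],"turn": [0,0,0]},
  {"dp": [0,2,13],"turn": [0,0,0]},
  {"dp": [0,2,13],"turn": [0,0,0]},
])

```text
time: 5.67
eef_pos: [0.4184, 0.2161, 0.1933]
tcp_rot: [179.4, 0.1, -179.9]
wrist_force: [1.7, 11.8, 2.4]
width: 0.0105
finger_force: 59.9
```

>>> jog_arm([
  {"dp": [0,0,0],"turn": [0,0,0]},
  {"dp": [0,0,0],"turn": [0,0,0]},
  {"dp": [0,0,0],"turn": [0,0,0]},
  {"dp": [0,0,0],"turn": [0,0,0]},
], grip=0.5)

```text
time: 6.0
eef_pos: [0.4165, 0.2123, 0.191]
tcp_rot: [-179.9, -0.1, 179.9]
wrist_force: [-0.1, 0.5, -0.4]
width: 0.0425
finger_force: 0.0
```

>>> jog_arm([
  {"dp": [0,0,-15],"turn": [0,0,0]},
  {"dp": [0,0,-40],"turn": [0,0,0]},
  {"dp": [0,0,-75],"turn": [0,0,0]},
  {"dp": [0,0,-100],"turn": [0,0,0]},
  {"dp": [0,0,-110],"turn": [0,0,0]},
  {"dp": [0,0,-110],"turn": [0,0,0]},
])

```text
time: 6.5
eef_pos: [0.4189, 0.2133, 0.3041]
tcp_rot: [179.9, 0.3, 179.9]
wrist_force: [1.3, 0.7, -0.9]
width: 0.0425
finger_force: 0.0
```

```bash
python3 - <<'E'
from h import *
from bench import robot
go([.29,.338,.300],[180,0,180.25])
d=robot.get_image("wrist"); np.savez("w3.npz",**d); cv2.imwrite("pics/w3.png",d["frame"][...,::-1])
d=robot.get_image("top"); np.savez("t3.npz",**d); P=cloud(d); v,u=np.mgrid[:400,:640]
for n,m in(("pull",(u>262)&(u<345)&(v>160)&(v<178)&(P[...,2]>.135)&(P[...,2]<.155)&(P[...,0]<.425)&(P[...,0]>.4)),("can",(u>255)&(u<305)&(v>175)&(v<225)&(P[...,2]>.085)&(P[...,2]<.13))):
    q=(P[m]*1000); 
    if len(q): print(n,len(q),q.min(0).round(),q.max(0).round(),cv2.minEnclosingCircle(q[:,:2].astype(np.float32)))
print(d["camera_from_world"][0,:3])
E
```

```text
t 6.5 pose [0.4189 0.2133 0.3041] [179.91   0.27 179.92] F [ 1.3  0.7 -0.9] w 0.0425 dp [129.1 124.5   3.7] turn [ 0.09  0.27 -0.33]
can 825 [315. 295.  85.] [401. 382. 121.] ((357.4561462402344, 338.4555358886719), 43.96196365356445)
[-0.01201285 -0.9986937  -0.04966474]
```

View pics/w3.png

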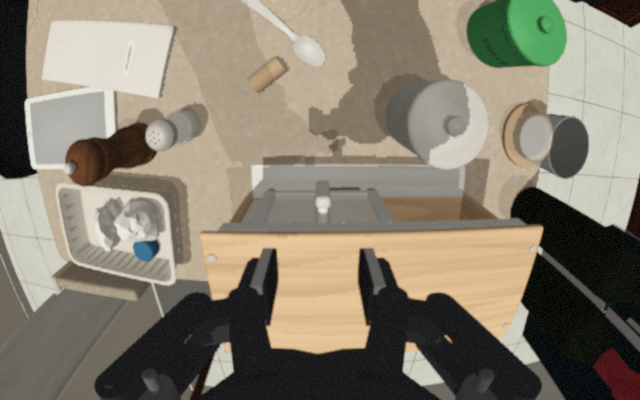

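The wrist view shows the door fully open, with the pull at (322,200), and the bay open behind the canister at (437,120). Now I plan the cradle push: fingers 51 mm apart, with the lean growing as the canister goes in.

```bash
cat > plan.py <<'E'
import numpy as np,json
from scipy.spatial.transform import Rotation as Ro
L=.074
def pose(C,th,z,phi=15,back=0):
    "TCP pose (mm) with canister axis at C held in the cradle"
    t,f=np.radians([th,phi]);u=np.array([np.cos(f),np.sin(f),0])
    zt=np.sin(t)*u+[0,0,-np.cos(t)];yt=np.array([-u[1],u[0],0]);R=np.c_[np.cross(yt,zt),yt,zt]
    tip=np.array([C[0],C[1],z])-(33+11*np.cos(t)+back)*u
    return tip-1000*L*zt,Ro.from_matrix(R)
def rows(p0,R0,ps):
    out=[{"dp":R0.inv().apply(p-p0).round(0).tolist(),"turn":(R0.inv()*R).as_rotvec(degrees=True).round(1).tolist()} for p,R in ps]
    print(json.dumps(out))
    o=out[-1]; return p0+R0.apply(o["dp"]),R0*Ro.from_rotvec(o["turn"],degrees=True)
E
python3 - <<'E'
from plan import *
p=np.array([418.1,213.3,301.5]);R=Ro.from_euler("xyz",[180,0,179.94],degrees=True)
a=pose((357,338),15,200,back=25);b=pose((357,338),15,45,back=25);c=pose((357,338),15,45,back=3)
p,R=rows(p,R,[a]*7)
i=lambda k:(a[0]+(b[0]-a[0])*k,a[1])
p,R=rows(p,R,[i(.2),i(.4),i(.65),i(.85),i(1),c,c,c])
np.savez("cmd.npz",p=p,q=R.as_quat());print(p,R.as_euler("xyz",degrees=True))
E
```

```text
[{"dp": [146.0, 102.0, 30.0], "turn": [-2.0, -14.9, -15.0]}, {"dp": [146.0, 102.0, 30.0], "turn": [-2.0, -14.9, -15.0]}, {"dp": [146.0, 102.0, 30.0], "turn": [-2.0, -14.9, -15.0]}, {"dp": [146.0, 102.0, 30.0], "turn": [-2.0, -14.9, -15.0]}, {"dp": [146.0, 102.0, 30.0], "turn": [-2.0, -14.9, -15.0]}, {"dp": [146.0, 102.0, 30.0], "turn": [-2.0, -14.9, -15.0]}, {"dp": [146.0, 102.0, 30.0], "turn": [-2.0, -14.9, -15.0]}]
[{"dp": [8.0, -0.0, 30.0], "turn": [0.0, -0.0, 0.0]}, {"dp": [16.0, -0.0, 60.0], "turn": [0.0, -0.0, 0.0]}, {"dp": [26.0, -0.0, 97.0], "turn": [0.0, -0.0, 0.0]}, {"dp": [34.0, -0.0, 127.0], "turn": [0.0, -0.0, 0.0]}, {"dp": [40.0, -0.0, 150.0], "turn": [0.0, -0.0, 0.0]}, {"dp": [19.0, -0.0, 155.0], "turn": [0.0, -0.0, 0.0]}, {"dp": [19.0, -0.0, 155.0], "turn": [0.0, -0.0, 0.0]}, {"dp": [19.0, -0.0, 155.0], "turn": [0.0, -0.0, 0.0]}]
[293.18329526 321.1587583  116.86031222] [ 179.9727313    14.99041234 -164.97723359]
```

>>> jog_arm([
  {"dp": [146,102,30],"turn": [-2,-14.9,-15]},
  {"dp": [146,102,30],"turn": [-2,-14.9,-15]},
  {"dp": [146,102,30],"turn": [-2,-14.9,-15]},
  {"dp": [146,102,30],"turn": [-2,-14.9,-15]},
  {"dp": [146,102,30],"turn": [-2,-14.9,-15]},
  {"dp": [146,102,30],"turn": [-2,-14.9,-15]},
  {"dp": [146,102,30],"turn": [-2,-14.9,-15]},
], grip=0.6)

```text
time: 7.18
eef_pos: [0.27, 0.3145, 0.269]
tcp_rot: [-179.9, 14.8, -164.8]
wrist_force: [0.4, 0.2, -0.5]
width: 0.0514
finger_force: 0.0
```

>>> jog_arm([
  {"dp": [8,0,30],"turn": [0,0,0]},
  {"dp": [16,0,60],"turn": [0,0,0]},
  {"dp": [26,0,97],"turn": [0,0,0]},
  {"dp": [34,0,127],"turn": [0,0,0]},
  {"dp": [40,0,150],"turn": [0,0,0]},
  {"dp": [19,0,155],"turn": [0,0,0]},
  {"dp": [19,0,155],"turn": [0,0,0]},
  {"dp": [19,0,155],"turn": [0,0,0]},
])

```text
time: 7.85
eef_pos: [0.2945, 0.3208, 0.1167]
tcp_rot: [180.0, 15.0, -165.2]
wrist_force: [-0.1, -0.4, 0.0]
width: 0.0512
finger_force: 0.0
```

```bash
python3 - <<'E'
from plan import *
from bench import robot
import cv2
s=robot.observe();print(s["time"],s["eef_pos"],s["tcp_rot"],s["wrist_force"],s["qpos"].round(1),s["width"])
d=robot.get_image("wrist"); cv2.imwrite("pics/w4.png",d["frame"][...,::-1])
c=np.load("cmd.npz");p=c["p"];R=Ro.from_quat(c["q"])
X=np.array([360,364,369,375,381,388,395,402]);th=np.linspace(17,34,8)
f=lambda x:(x,338+11*(x-357)/156)
p,R=rows(p,R,[pose(f(x),t,45) for x,t in zip(X,th)])
np.savez("cmd2.npz",p=p,q=R.as_quat())
E
```

```text
7.85 [0.29449784 0.32078547 0.11665389] [ 179.97189693   14.9992647  -165.15983037] [-0.10440249 -0.44908298  0.04739148] [ 42.4   1.8 -45.5  29.3  -6.8  26.7] 0.0511959150586977
[{"dp": [-3.0, -1.0, 2.0], "turn": [0.0, -2.0, 0.0]}, {"dp": [-4.0, -2.0, 3.0], "turn": [0.0, -4.4, 0.0]}, {"dp": [-6.0, -3.0, 5.0], "turn": [0.0, -6.9, 0.0]}, {"dp": [-9.0, -4.0, 7.0], "turn": [0.0, -9.3, 0.0]}, {"dp": [-12.0, -5.0, 9.0], "turn": [0.0, -11.7, 0.0]}, {"dp": [-15.0, -6.0, 12.0], "turn": [0.0, -14.2, 0.0]}, {"dp": [-19.0, -8.0, 14.0], "turn": [0.0, -16.6, 0.0]}, {"dp": [-23.0, -9.0, 17.0], "turn": [0.0, -19.0, 0.0]}]
```

View pics/w4.png

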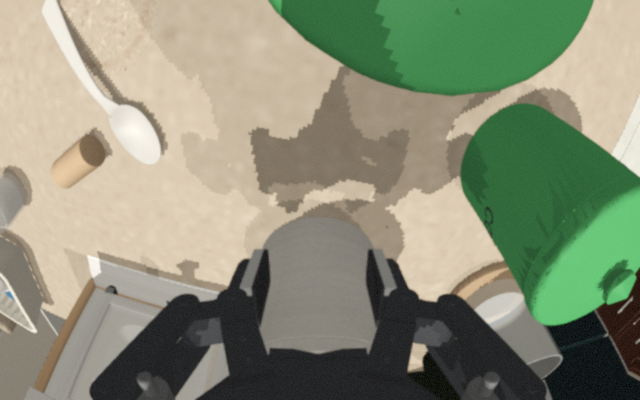

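The wrist view shows the canister centred between the fingers at (318,290). The green canister, top centre at (430,40), is close to the camera, so I'll check its clearance before leaning.

```bash
python3 - <<'E'
from plan import *
from bench import robot
d=robot.get_image("wrist");T=d["camera_from_world"];cw=-T[:3,:3].T@T[:3,3]*1000;print("cam world",cw.round(0),"look",-T[2,:3].round(2))
c=np.load("cmd.npz");p=c["p"];R=Ro.from_quat(c["q"]);ct=R.inv().apply(cw-p);print("cam in tool",ct.round(0))
z=d["depth"];print("min depth top region",z[:90,270:590][z[:90,270:590]>0].min())
f=lambda x:(x,338+11*(x-357)/156)
for x,t in[(360,17),(380,25),(402,34),(402,26),(430,42),(430,34),(460,50),(490,57),(513,60)]:
    q,Q=pose(f(x),t,45)
    g=[q+Q.apply([sx*43+dx,sy*43,-h]) for sx in(1,) for sy in(-1,0,1) for dx in(0,) for h in(0,50,100,150)]+[q+Q.apply(ct)+Q.apply([20,0,0])]
    g=np.array(g);r=np.hypot(g[:,0]-165,g[:,1]-314)-43.5;m=r<0
    print(x,t,"cam",(q+Q.apply(ct)).round(0),"min z over g2",g[m,2].min().round(0) if m.any() else "-", "lowest",g[:,2].min().round(0),"near r of z<120", r[g[:,2]<125].min().round(0) if (g[:,2]<125).any() else '-')
E
```

```text
cam world [196. 296. 162.] look [ 0.54  0.15 -0.83]
cam in tool [ 85.   1. -69.]
min depth top region 0.0500006
360 17 cam [199. 296. 157.] min z over g2 151.0 lowest 103.0 near r of z<120 46.0
380 25 cam [205. 294. 139.] min z over g2 130.0 lowest 94.0 near r of z<120 58.0
402 34 cam [216. 292. 116.] min z over g2 105.0 lowest 82.0 near r of z<120 -0.0
402 26 cam [226. 295. 136.] min z over g2 - lowest 93.0 near r of z<120 79.0
430 42 cam [236. 292.  94.] min z over g2 183.0 lowest 71.0 near r of z<120 19.0
430 34 cam [244. 294. 116.] min z over g2 - lowest 82.0 near r of z<120 24.0
460 50 cam [262. 293.  72.] min z over g2 - lowest 57.0 near r of z<120 45.0
490 57 cam [291. 295.  52.] min z over g2 - lowest 35.0 near r of z<120 71.0
513 60 cam [315. 297.  43.] min z over g2 - lowest 26.0 near r of z<120 49.0
```

```bash
python3 - <<'E'
from plan import *
c=np.load("cmd.npz");p=c["p"];R=Ro.from_quat(c["q"])
f=lambda x:(x,338+11*(x-357)/156)
X=[360,364,369,375,382,389,396,403];th=np.interp(X,[357,380,403],[15,17,25])
p,R=rows(p,R,[pose(f(x),t,45) for x,t in zip(X,th)])
np.savez("cmd2.npz",p=p,q=R.as_quat());print(p)
E
```

```text
[{"dp": [-6.0, -1.0, 2.0], "turn": [0.0, -0.3, 0.0]}, {"dp": [-9.0, -2.0, 3.0], "turn": [0.0, -0.6, 0.0]}, {"dp": [-13.0, -3.0, 4.0], "turn": [0.0, -1.1, 0.0]}, {"dp": [-18.0, -4.0, 6.0], "turn": [0.0, -1.6, 0.0]}, {"dp": [-23.0, -5.0, 8.0], "turn": [0.0, -2.7, 0.0]}, {"dp": [-27.0, -6.0, 10.0], "turn": [0.0, -5.1, 0.0]}, {"dp": [-31.0, -8.0, 12.0], "turn": [0.0, -7.6, 0.0]}, {"dp": [-35.0, -9.0, 14.0], "turn": [0.0, -10.0, 0.0]}]
[331.66633335 322.17506942 112.38561769]
```

>>> jog_arm([
  {"dp": [-6,-1,2],"turn": [0,-0.3,0]},
  {"dp": [-9,-2,3],"turn": [0,-0.6,0]},
  {"dp": [-13,-3,4],"turn": [0,-1.1,0]},
  {"dp": [-18,-4,6],"turn": [0,-1.6,0]},
  {"dp": [-23,-5,8],"turn": [0,-2.7,0]},
  {"dp": [-27,-6,10],"turn": [0,-5.1,0]},
  {"dp": [-31,-8,12],"turn": [0,-7.6,0]},
  {"dp": [-35,-9,14],"turn": [0,-10,0]},
])

```text
time: 8.62
eef_pos: [0.3303, 0.3214, 0.1118]
tcp_rot: [180.0, 25.0, -164.9]
wrist_force: [-5.1, 0.4, 0.3]
width: 0.0514
finger_force: 3.0
```

```bash
cat > can.py <<'E'
from h import *
from bench import robot
def can(tag):
    s=robot.observe();print(round(float(s["time"]),2),s["eef_pos"].round(4),s["tcp_rot"].round(1),"F",s["wrist_force"].round(1),"q",s["qpos"].round(0))
    for n in("top","side"):
        d=robot.get_image(n);P=cloud(d);np.savez(f"{n}_{tag}.npz",**d)
        h=cv2.cvtColor(d["frame"],cv2.COLOR_RGB2HSV);m=(h[...,1]<60)&(P[...,2]>.088)&(P[...,2]<.108)&(abs(P[...,1]-.34)<.06)&(P[...,0]>.3)&(P[...,0]<.57)
        q=P[m]*1000
        if len(q)>20: print(n,len(q),np.percentile(q,[1,99],axis=0).round(0).tolist(),np.round(cv2.minEnclosingCircle(q[:,:2].astype(np.float32))[0],1))
E
python3 - <<'E'
from can import can; can("a")
from plan import *
c=np.load("cmd2.npz");p=c["p"];R=Ro.from_quat(c["q"])
f=lambda x:(x,338+11*(x-357)/156)
for k,X in enumerate([[408,413,418,423,428,433,438,443],[448,453,458,463,468,473,478,483]]):
    th=np.interp(X,[403,430,460,490,513],[25,35,45,53,56])
    p,R=rows(p,R,[pose(f(x),t,45) for x,t in zip(X,th)])
    np.savez(f"cmd{3+k}.npz",p=p,q=R.as_quat());print(p)
E
```

```text
8.62 [0.3303 0.3214 0.1118] [ 180.    25.  -164.9] F [-5.1  0.4  0.3] q [ 41.   2. -49.  16. -11.  24.]
top 620 [[327.0, 285.0, 92.0], [436.0, 381.0, 108.0]] [385.3 327.4]
side 400 [[304.0, 281.0, 88.0], [448.0, 375.0, 108.0]] [376.7 330.1]
[{"dp": [-2.0, -1.0, 2.0], "turn": [0.0, -1.9, 0.0]}, {"dp": [-4.0, -2.0, 5.0], "turn": [0.0, -3.7, 0.0]}, {"dp": [-6.0, -3.0, 7.0], "turn": [0.0, -5.6, 0.0]}, {"dp": [-8.0, -4.0, 9.0], "turn": [0.0, -7.4, 0.0]}, {"dp": [-11.0, -5.0, 12.0], "turn": [0.0, -9.3, 0.0]}, {"dp": [-13.0, -6.0, 14.0], "turn": [0.0, -11.0, 0.0]}, {"dp": [-16.0, -7.0, 17.0], "turn": [0.0, -12.7, 0.0]}, {"dp": [-18.0, -8.0, 20.0], "turn": [0.0, -14.3, 0.0]}]
[357.65664071 320.87529553 101.85877053]
[{"dp": [-2.0, -1.0, 3.0], "turn": [0.0, -1.7, 0.0]}, {"dp": [-4.0, -2.0, 6.0], "turn": [0.0, -3.4, 0.0]}, {"dp": [-6.0, -3.0, 10.0], "turn": [0.0, -5.0, 0.0]}, {"dp": [-8.0, -4.0, 13.0], "turn": [0.0, -6.5, 0.0]}, {"dp": [-10.0, -4.0, 17.0], "turn": [0.0, -7.8, 0.0]}, {"dp": [-12.0, -5.0, 20.0], "turn": [0.0, -9.2, 0.0]}, {"dp": [-15.0, -6.0, 24.0], "turn": [0.0, -10.5, 0.0]}, {"dp": [-17.0, -7.0, 27.0], "turn": [0.0, -11.8, 0.0]}]
[388.69056813 321.96500344  91.72428062]
```

>>> jog_arm([
  {"dp": [-2,-1,2],"turn": [0,-1.9,0]},
  {"dp": [-4,-2,5],"turn": [0,-3.7,0]},
  {"dp": [-6,-3,7],"turn": [0,-5.6,0]},
  {"dp": [-8,-4,9],"turn": [0,-7.4,0]},
  {"dp": [-11,-5,12],"turn": [0,-9.3,0]},
  {"dp": [-13,-6,14],"turn": [0,-11,0]},
  {"dp": [-16,-7,17],"turn": [0,-12.7,0]},
  {"dp": [-18,-8,20],"turn": [0,-14.3,0]},
])

```text
time: 9.38
eef_pos: [0.3576, 0.3213, 0.1025]
tcp_rot: [179.9, 39.4, -165.0]
wrist_force: [-6.9, -1.3, 6.1]
width: 0.0515
finger_force: 4.1
```

```bash
python3 - <<'E'
from can import *; can("b")
t=np.load("top_b.npz")["frame"][110:260,210:350];s=np.load("side_b.npz")["frame"][130:280,290:430]
cv2.imwrite("pics/b.png",cv2.resize(np.hstack([t,s]),None,fx=2.8,fy=2.8)[...,::-1])
E
```

```text
9.38 [0.3576 0.3213 0.1025] [ 179.9   39.4 -165. ] F [-6.9 -1.3  6.1] q [ 42.   5. -56.  -7. -16.  21.]
top 381 [[351.0, 282.0, 89.0], [447.0, 384.0, 108.0]] [400.5 331.7]
side 403 [[329.0, 283.0, 88.0], [465.0, 373.0, 108.0]] [397.3 329.3]
```

View pics/b.png

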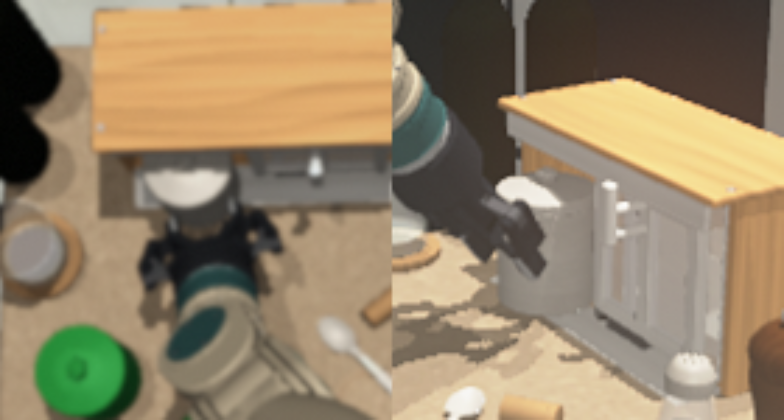

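The views show the canister upright in the cradle, its front edge on the sill, with the door well clear to the right. Joint 3 is at -56°, close to its limit, so I'll lean more slowly and reduce the azimuth.

```bash
python3 - <<'E'
from plan import *
c=np.load("cmd3.npz");p=c["p"];R=Ro.from_quat(c["q"])
f=lambda x:(x,338+11*(x-357)/156)
for k,X in enumerate([[448,453,458,463,468,473,478,483],[488,492,496,500,504,507,510,512]]):
    th=np.interp(X,[443,483,500,512],[39.3,42,48,53]);ph=np.interp(X,[443,500],[15,7])
    p,R=rows(p,R,[pose(f(x),t,45,phi=h) for x,t,h in zip(X,th,ph)])
    np.savez(f"cmd{4+k}.npz",p=p,q=R.as_quat());print(p)
E
```

```text
[{"dp": [-4.0, 0.0, 3.0], "turn": [0.5, -0.3, 0.5]}, {"dp": [-7.0, 1.0, 6.0], "turn": [0.9, -0.7, 1.1]}, {"dp": [-11.0, 1.0, 9.0], "turn": [1.4, -1.0, 1.6]}, {"dp": [-14.0, 1.0, 12.0], "turn": [1.8, -1.4, 2.2]}, {"dp": [-17.0, 1.0, 16.0], "turn": [2.3, -1.7, 2.7]}, {"dp": [-21.0, 1.0, 19.0], "turn": [2.8, -2.0, 3.2]}, {"dp": [-24.0, 1.0, 22.0], "turn": [3.2, -2.4, 3.7]}, {"dp": [-28.0, 2.0, 25.0], "turn": [3.7, -2.7, 4.3]}]
[393.35668345 332.53262128 100.24207499]
[{"dp": [-2.0, 0.0, 4.0], "turn": [0.5, -1.8, 0.5]}, {"dp": [-3.0, 1.0, 7.0], "turn": [0.9, -3.2, 0.9]}, {"dp": [-4.0, 1.0, 10.0], "turn": [1.3, -4.6, 1.3]}, {"dp": [-5.0, 2.0, 13.0], "turn": [1.7, -6.0, 1.7]}, {"dp": [-6.0, 2.0, 16.0], "turn": [1.7, -7.7, 1.6]}, {"dp": [-7.0, 1.0, 18.0], "turn": [1.7, -8.9, 1.6]}, {"dp": [-8.0, 1.0, 20.0], "turn": [1.7, -10.2, 1.6]}, {"dp": [-9.0, 1.0, 22.0], "turn": [1.8, -11.0, 1.6]}]
[414.31608401 337.00352102  89.91179987]
```

>>> jog_arm([
  {"dp": [-4,0,3],"turn": [0.5,-0.3,0.5]},
  {"dp": [-7,1,6],"turn": [0.9,-0.7,1.1]},
  {"dp": [-11,1,9],"turn": [1.4,-1.0,1.6]},
  {"dp": [-14,1,12],"turn": [1.8,-1.4,2.2]},
  {"dp": [-17,1,16],"turn": [2.3,-1.7,2.7]},
  {"dp": [-21,1,19],"turn": [2.8,-2.0,3.2]},
  {"dp": [-24,1,22],"turn": [3.2,-2.4,3.7]},
  {"dp": [-28,2,25],"turn": [3.7,-2.7,4.3]},
])

```text
time: 10.15
eef_pos: [0.393, 0.3321, 0.0997]
tcp_rot: [-180.0, 42.0, -170.7]
wrist_force: [-2.9, -0.5, 0.5]
width: 0.051
finger_force: 1.8
```

```bash
python3 - <<'E'
from can import *; can("c")
E
```

```text
10.15 [0.393  0.3321 0.0997] [-180.    42.  -170.7] F [-2.9 -0.5  0.5] q [ 42.   9. -53.  -9. -21.  25.]
top 224 [[386.0, 282.0, 88.0], [449.0, 391.0, 108.0]] [420.4 338.1]
side 271 [[362.0, 280.0, 89.0], [461.0, 370.0, 108.0]] [422.2 340. ]
```

Tracking is good, and joint 3 has eased to -53°. I'll make the last push.

>>> jog_arm([
  {"dp": [-2,0,4],"turn": [0.5,-1.8,0.5]},
  {"dp": [-3,1,7],"turn": [0.9,-3.2,0.9]},
  {"dp": [-4,1,10],"turn": [1.3,-4.6,1.3]},
  {"dp": [-5,2,13],"turn": [1.7,-6.0,1.7]},
  {"dp": [-6,2,16],"turn": [1.7,-7.7,1.6]},
  {"dp": [-7,1,18],"turn": [1.7,-8.9,1.6]},
  {"dp": [-8,1,20],"turn": [1.7,-10.2,1.6]},
  {"dp": [-9,1,22],"turn": [1.8,-11.0,1.6]},
])

```text
time: 10.92
eef_pos: [0.4136, 0.3365, 0.0894]
tcp_rot: [-179.9, 53.0, -173.0]
wrist_force: [-3.1, 0.9, 0.1]
width: 0.0512
finger_force: 1.6
```

```bash
python3 - <<'E'
from can import *; can("d")
s=np.load("side_d.npz")["frame"][130:280,290:490]
cv2.imwrite("pics/d.png",cv2.resize(s,None,fx=3.6,fy=3.6)[...,::-1])
d=robot.get_image("wrist");np.savez("w_d.npz",**d)
E
```

```text
10.92 [0.4136 0.3365 0.0894] [-179.9   53.  -173. ] F [-3.1  0.9  0.1] q [ 43.  17. -56. -30. -28.  24.]
top 188 [[376.0, 281.0, 88.0], [443.0, 397.0, 108.0]] [412.6 339.4]
side 239 [[331.0, 281.0, 88.0], [478.0, 367.0, 108.0]] [405.  343.3]
```

View pics/d.png

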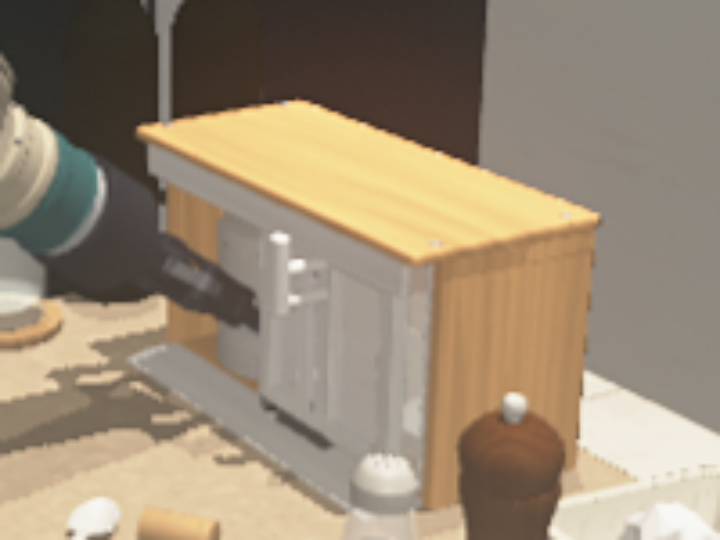

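The side view shows the canister upright inside the bay at crop pixel (240,300), with the fingers still behind it. I'll measure its axis from the side depth.

```bash
python3 - <<'E'
from h import *
from scipy.optimize import least_squares
d=np.load("side_d.npz");P=cloud(d)*1000;v,u=np.mgrid[:400,:640]
for zl,zh,r in((60,78,42),(84,98,43.5),(15,35,42)):
    m=(P[...,0]>462)&(P[...,0]<520)&(P[...,1]>295)&(P[...,1]<400)&(P[...,2]>zl)&(P[...,2]<zh)&(u<365)
    q=P[m]
    if len(q)<10: print(zl,len(q));continue
    s=least_squares(lambda c:np.hypot(q[:,0]-c[0],q[:,1]-c[1])-r,[512,349],loss="soft_l1",f_scale=2)
    print(zl,len(q),s.x.round(1),"res",np.abs(s.fun).mean().round(2),q[:,:2].min(0).round(),q[:,:2].max(0).round())
E
```

```text
60 24 [504.6 347.8] res 1.87 [462. 311.] [472. 369.]
84 58 [505.6 345.9] res 1.17 [462. 320.] [473. 367.]
15 71 [504.1 347.2] res 1.13 [462. 319.] [472. 364.]
```

The axis is at x of about 505, roughly cupboard x = 0. That is too marginal, so I'll push another 9 mm.

```bash
python3 - <<'E'
from plan import *
c=np.load("cmd5.npz");p=c["p"];R=Ro.from_quat(c["q"])
p,R=rows(p,R,[pose((x,349),t,45,phi=7) for x,t in[(515,54),(518,55),(520,56),(521,56.5),(521,56.5)]])
print(p)
E
```

```text
[{"dp": [-0.0, -0.0, 2.0], "turn": [-0.0, -1.0, -0.0]}, {"dp": [-1.0, -1.0, 5.0], "turn": [-0.0, -2.0, -0.0]}, {"dp": [-1.0, -1.0, 7.0], "turn": [-0.0, -3.0, -0.0]}, {"dp": [-1.0, -1.0, 8.0], "turn": [-0.0, -3.5, -0.0]}, {"dp": [-1.0, -1.0, 8.0], "turn": [-0.0, -3.5, -0.0]}]
[421.37621251 336.85591419  85.89523445]
```

>>> jog_arm([
  {"dp": [0,0,2],"turn": [0,-1,0]},
  {"dp": [-1,-1,5],"turn": [0,-2,0]},
  {"dp": [-1,-1,7],"turn": [0,-3,0]},
  {"dp": [-1,-1,8],"turn": [0,-3.5,0]},
  {"dp": [-1,-1,8],"turn": [0,-3.5,0]},
])

```text
time: 11.48
eef_pos: [0.4191, 0.3366, 0.0845]
tcp_rot: [-180.0, 56.3, -172.9]
wrist_force: [-9.8, 2.2, -0.4]
width: 0.0513
finger_force: 1.1
```

```bash
cat > fit.py <<'E'
from can import *
from scipy.optimize import least_squares
def fit(tag):
    can(tag);d=np.load(f"side_{tag}.npz");P=cloud(d)*1000;v,u=np.mgrid[:400,:640]
    for zl,zh,r in((84,98,43.5),(15,35,42)):
        m=(P[...,0]>458)&(P[...,0]<520)&(P[...,1]>310)&(P[...,1]<400)&(P[...,2]>zl)&(P[...,2]<zh)&(u<365);q=P[m]
        s=least_squares(lambda c:np.hypot(q[:,0]-c[0],q[:,1]-c[1])-r,[512,349],loss="soft_l1",f_scale=2)
        print(zl,len(q),s.x.round(1),"res",np.abs(s.fun).mean().round(2),q[:,:2].min(0).round(),q[:,:2].max(0).round())
E
python3 -c "
from fit import fit;fit('e')"
```

```text
11.48 [0.4191 0.3366 0.0845] [-180.    56.3 -172.9] F [-9.8  2.2 -0.4] q [ 43.  20. -57. -37. -29.  22.]
top 290 [[381.0, 281.0, 88.0], [443.0, 398.0, 108.0]] [414.8 339.3]
side 273 [[326.0, 281.0, 88.0], [479.0, 362.0, 108.0]] [401.1 338.5]
84 47 [512.6 346.4] res 1.14 [467. 326.] [474. 363.]
15 69 [511.1 347.8] res 1.0 [467. 326.] [476. 359.]
```

The axis is at about (512,347), cupboard x of about +7, upright and inside. I'll back the fingers out and rise.

```bash
python3 - <<'E'
from plan import *
c=np.load("cmd5.npz");p=c["p"];R=Ro.from_quat(c["q"])
p=p+R.apply([-1,-1,8]);R=R*Ro.from_rotvec([0,-3.5,0],degrees=True)
p,R=rows(p,R,[pose((x,349-(521-x)*.07),t,45,phi=7) for x,t in[(517,56),(511,54),(503,51),(493,48),(480,44),(465,42),(450,41),(440,40)]])
e=Ro.from_euler("xyz",[180,0,180],degrees=True)
up=(p+[-10,0,130],R);p1,R1=rows(p,R,[(p+[0,0,40],R),(p+[0,0,80],R),(p+[0,0,120],R),(p+[0,0,150],R)])
p2,R2=rows(p1,R1,[(np.array([417,215,300.]),e)]*8);print(p1,p2,R2.as_euler("xyz",degrees=True))
np.savez("cmd6.npz",p=p2,q=R2.as_quat())
E
```

```text
[{"dp": [2.0, 0.0, -4.0], "turn": [-0.0, 0.5, -0.0]}, {"dp": [3.0, 0.0, -9.0], "turn": [-0.0, 2.5, -0.0]}, {"dp": [4.0, 1.0, -16.0], "turn": [-0.0, 5.5, -0.0]}, {"dp": [6.0, 1.0, -24.0], "turn": [-0.0, 8.5, -0.0]}, {"dp": [8.0, 2.0, -34.0], "turn": [-0.0, 12.5, -0.0]}, {"dp": [14.0, 3.0, -46.0], "turn": [-0.0, 14.5, -0.0]}, {"dp": [21.0, 4.0, -59.0], "turn": [-0.0, 15.5, -0.0]}, {"dp": [25.0, 4.0, -67.0], "turn": [-0.0, 16.5, -0.0]}]
[{"dp": [-26.0, -0.0, -31.0], "turn": [0.0, 0.0, 0.0]}, {"dp": [-51.0, -0.0, -61.0], "turn": [0.0, 0.0, 0.0]}, {"dp": [-77.0, -0.0, -92.0], "turn": [0.0, 0.0, 0.0]}, {"dp": [-96.0, -0.0, -115.0], "turn": [0.0, 0.0, 0.0]}]
[{"dp": [-70.0, -124.0, -4.0], "turn": [2.4, 39.9, 6.7]}, {"dp": [-70.0, -124.0, -4.0], "turn": [2.4, 39.9, 6.7]}, {"dp": [-70.0, -124.0, -4.0], "turn": [2.4, 39.9, 6.7]}, {"dp": [-70.0, -124.0, -4.0], "turn": [2.4, 39.9, 6.7]}, {"dp": [-70.0, -124.0, -4.0], "turn": [2.4, 39.9, 6.7]}, {"dp": [-70.0, -124.0, -4.0], "turn": [2.4, 39.9, 6.7]}, {"dp": [-70.0, -124.0, -4.0], "turn": [2.4, 39.9, 6.7]}, {"dp": [-70.0, -124.0, -4.0], "turn": [2.4, 39.9, 6.7]}]
[351.3751841  332.39916843 251.83922862] [417.06802631 215.50679077 299.92896273] [1.79979749e+02 4.16130499e-02 1.79979624e+02]
```

>>> jog_arm([
  {"dp": [2,0,-4],"turn": [0,0.5,0]},
  {"dp": [3,0,-9],"turn": [0,2.5,0]},
  {"dp": [4,1,-16],"turn": [0,5.5,0]},
  {"dp": [6,1,-24],"turn": [0,8.5,0]},
  {"dp": [8,2,-34],"turn": [0,12.5,0]},
  {"dp": [14,3,-46],"turn": [0,14.5,0]},
  {"dp": [21,4,-59],"turn": [0,15.5,0]},
  {"dp": [25,4,-67],"turn": [0,16.5,0]},
])

```text
time: 12.25
eef_pos: [0.3518, 0.3329, 0.104]
tcp_rot: [179.9, 40.1, -173.2]
wrist_force: [0.4, 1.2, -0.2]
width: 0.0515
finger_force: 0.0
```

>>> jog_arm([
  {"dp": [-26,0,-31],"turn": [0,0,0]},
  {"dp": [-51,0,-61],"turn": [0,0,0]},
  {"dp": [-77,0,-92],"turn": [0,0,0]},
  {"dp": [-96,0,-115],"turn": [0,0,0]},
  {"dp": [-96,0,-115],"turn": [0,0,0]},
])

```text
time: 12.67
eef_pos: [0.3551, 0.336, 0.263]
tcp_rot: [179.1, 40.9, -173.7]
wrist_force: [0.6, 0.9, 0.5]
width: 0.0515
finger_force: 0.0
```

>>> jog_arm([
  {"dp": [-70,-124,-4],"turn": [2.4,39.9,6.7]},
  {"dp": [-70,-124,-4],"turn": [2.4,39.9,6.7]},
  {"dp": [-70,-124,-4],"turn": [2.4,39.9,6.7]},
  {"dp": [-70,-124,-4],"turn": [2.4,39.9,6.7]},
  {"dp": [-70,-124,-4],"turn": [2.4,39.9,6.7]},
  {"dp": [-70,-124,-4],"turn": [2.4,39.9,6.7]},
  {"dp": [-70,-124,-4],"turn": [2.4,39.9,6.7]},
  {"dp": [-70,-124,-4],"turn": [2.4,39.9,6.7]},
])

```text
time: 13.33
eef_pos: [0.4178, 0.215, 0.2997]
tcp_rot: [-180.0, 0.2, 179.9]
wrist_force: [0.2, -0.7, 0.5]
width: 0.0512
finger_force: 0.0
```

```bash
python3 - <<'E'
from fit import *
fit('f')
d=robot.get_image("wrist");cv2.imwrite("pics/w5.png",d["frame"][...,::-1])
E
```

```text
13.33 [0.4178 0.215  0.2997] [-180.     0.2  179.9] F [ 0.2 -0.7  0.5] q [ 19.   0. -20.  69.  -0.  19.]
side 96 [[446.0, 281.0, 88.0], [481.0, 364.0, 108.0]] [463.9 327.9]
84 51 [512.7 347.2] res 1.04 [467. 326.] [475. 362.]
15 70 [511. 347.] res 1.25 [466. 326.] [476. 360.]
```

View pics/w5.png

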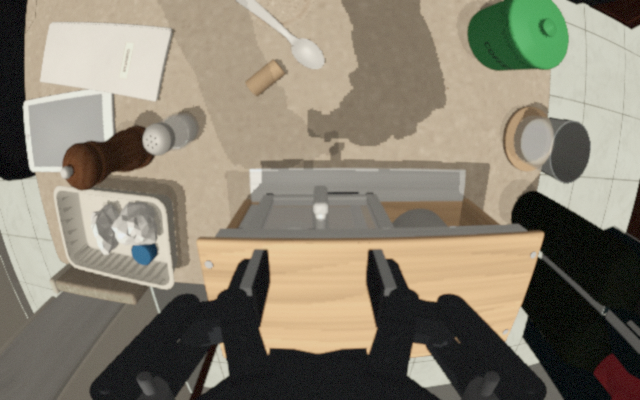

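The wrist view shows the canister in the bay at (420,215), and the pull at (320,205) centred between the fingers. I'll pinch, lift and close.

>>> jog_arm([
  {"dp": [0,0,35],"turn": [0,0,0]},
  {"dp": [0,0,70],"turn": [0,0,0]},
  {"dp": [0,0,95],"turn": [0,0,0]},
  {"dp": [0,0,106],"turn": [0,0,0]},
  {"dp": [0,0,109],"turn": [0,0,0]},
  {"dp": [0,0,109],"turn": [0,0,0]},
])

```text
time: 13.98
eef_pos: [0.4149, 0.2152, 0.1901]
tcp_rot: [-180.0, -0.0, -179.9]
wrist_force: [0.1, -0.1, 0.7]
width: 0.0512
finger_force: 0.0
```

>>> jog_arm([
  {"dp": [0,0,0],"turn": [0,0,0]},
  {"dp": [0,0,0],"turn": [0,0,0]},
  {"dp": [0,0,0],"turn": [0,0,0]},
  {"dp": [0,0,0],"turn": [0,0,0]},
  {"dp": [0,0,0],"turn": [0,0,0]},
  {"dp": [0,0,0],"turn": [0,0,0]},
  {"dp": [0,0,0],"turn": [0,0,0]},
], grip=0, squeeze=60)

```text
time: 14.57
eef_pos: [0.4177, 0.2167, 0.1924]
tcp_rot: [179.7, 0.2, -180.0]
wrist_force: [-2.7, 4.8, 4.2]
width: 0.0108
finger_force: 58.7
```

>>> jog_arm([
  {"dp": [0,0,-4],"turn": [0,0,0]},
  {"dp": [0,0,-8],"turn": [0,0,0]},
  {"dp": [0,0,-12],"turn": [0,0,0]},
  {"dp": [0,0,-12.5],"turn": [0,0,0]},
  {"dp": [0,0,-12.5],"turn": [0,0,0]},
])

```text
time: 14.98
eef_pos: [0.4175, 0.2167, 0.2039]
tcp_rot: [179.7, 0.2, -180.0]
wrist_force: [1.8, 6.0, -3.2]
width: 0.0109
finger_force: 58.4
```

>>> jog_arm([
  {"dp": [0,5,0],"turn": [0,0,0]},
  {"dp": [0,13,0],"turn": [0,0,0]},
  {"dp": [0,22,0],"turn": [0,0,0]},
  {"dp": [0,31,0],"turn": [0,0,0]},
  {"dp": [0,40,0],"turn": [0,0,0]},
  {"dp": [0,50,0],"turn": [0,0,0]},
  {"dp": [0,60,0],"turn": [0,0,0]},
  {"dp": [0,70,0],"turn": [0,0,0]},
])

```text
time: 15.65
eef_pos: [0.4171, 0.2865, 0.2035]
tcp_rot: [180.0, 0.1, 180.0]
wrist_force: [4.5, -0.3, -3.2]
width: 0.0106
finger_force: 58.6
```

>>> jog_arm([
  {"dp": [0,9,0],"turn": [0,0,0]},
  {"dp": [0,18,0],"turn": [0,0,0]},
  {"dp": [0,27,0],"turn": [0,0,0]},
  {"dp": [0,34,0],"turn": [0,0,0]},
  {"dp": [0,40,0],"turn": [0,0,0]},
  {"dp": [0,45,0],"turn": [0,0,0]},
  {"dp": [0,49,0],"turn": [0,0,0]},
  {"dp": [0,49,0],"turn": [0,0,0]},
])

```text
time: 16.32
eef_pos: [0.4169, 0.3356, 0.2034]
tcp_rot: [179.9, 0.1, -180.0]
wrist_force: [5.4, 0.6, -3.8]
width: 0.0103
finger_force: 58.6
```

No contact with the shut stop yet, so I'll nudge on until it loads.

>>> jog_arm([
  {"dp": [0,1.5,0],"turn": [0,0,0]},
  {"dp": [0,3,0],"turn": [0,0,0]},
  {"dp": [0,4.5,0],"turn": [0,0,0]},
  {"dp": [0,5,0],"turn": [0,0,0]},
  {"dp": [0,5,0],"turn": [0,0,0]},
])

```text
time: 16.73
eef_pos: [0.4169, 0.3393, 0.2033]
tcp_rot: [-180.0, 0.1, 180.0]
wrist_force: [4.7, -1.2, -3.9]
width: 0.0106
finger_force: 58.6
```

>>> jog_arm([
  {"dp": [0,1,0],"turn": [0,0,0]},
  {"dp": [0,2,0],"turn": [0,0,0]},
  {"dp": [0,3,0],"turn": [0,0,0]},
  {"dp": [0,3,0],"turn": [0,0,0]},
])

```text
time: 17.07
eef_pos: [0.4168, 0.3401, 0.2028]
tcp_rot: [-179.6, 0.1, 179.9]
wrist_force: [6.3, -7.4, -4.4]
width: 0.0111
finger_force: 58.7
```

Now it is against the shut stop, at -7 N. I'll lower, release and retreat.

>>> jog_arm([
  {"dp": [0,-0.5,4],"turn": [0,0,0]},
  {"dp": [0,-0.5,8],"turn": [0,0,0]},
  {"dp": [0,-0.5,12],"turn": [0,0,0]},
  {"dp": [0,-0.5,13],"turn": [0,0,0]},
  {"dp": [0,-0.5,13],"turn": [0,0,0]},
])

```text
time: 17.48
eef_pos: [0.417, 0.34, 0.1923]
tcp_rot: [-179.7, 0.1, 179.9]
wrist_force: [2.8, -8.5, 9.0]
width: 0.0109
finger_force: 60.6
```

>>> jog_arm([
  {"dp": [0,0,0],"turn": [0,0,0]},
  {"dp": [0,0,0],"turn": [0,0,0]},
  {"dp": [0,0,0],"turn": [0,0,0]},
  {"dp": [0,0,0],"turn": [0,0,0]},
], grip=0.5)

```text
time: 17.82
eef_pos: [0.4158, 0.342, 0.19]
tcp_rot: [180.0, -0.1, -180.0]
wrist_force: [0.1, 0.5, 0.4]
width: 0.0425
finger_force: 0.0
```

>>> jog_arm([
  {"dp": [0,0,-15],"turn": [0,0,0]},
  {"dp": [0,0,-40],"turn": [0,0,0]},
  {"dp": [0,0,-75],"turn": [0,0,0]},
  {"dp": [20,-20,-110],"turn": [0,0,0]},
  {"dp": [50,-60,-120],"turn": [0,0,0]},
  {"dp": [70,-90,-120],"turn": [0,0,0]},
  {"dp": [80,-110,-120],"turn": [0,0,0]},
  {"dp": [80,-110,-120],"turn": [0,0,0]},
])

```text
time: 18.48
eef_pos: [0.3326, 0.2287, 0.3099]
tcp_rot: [-179.9, -0.2, 179.9]
wrist_force: [0.2, -0.2, -0.2]
width: 0.0428
finger_force: 0.0
```

```bash
python3 - <<'E'
from can import *
can("g")
d=np.load("top_g.npz");P=cloud(d)*1000;v,u=np.mgrid[:400,:640]
m=(u>255)&(u<300)&(v>165)&(v<180)&(P[...,2]>138)&(P[...,2]<156)&(P[...,0]<424)&(P[...,0]>405);q=P[m];print("pull",len(q),q.min(0).round(),q.max(0).round(),np.median(q,0).round(1))
a=np.load("top_g.npz")["frame"][100:240,200:340];b=np.load("side_g.npz")["frame"][140:280,310:450]
cv2.imwrite("pics/g.png",cv2.resize(np.hstack([a,b]),None,fx=2.8,fy=2.8)[...,::-1])
E
```

```text
18.48 [0.3326 0.2287 0.3099] [-179.9   -0.2  179.9] F [ 0.2 -0.2 -0.2] q [ 25.  -7. -26.  72.  -0.  25.]
side 202 [[410.0, 282.0, 88.0], [493.0, 386.0, 108.0]] [449.4 334.9]
pull 22 [411. 334. 143.] [420. 344. 154.] [413.9 339.6 148.8]
```

View pics/g.png

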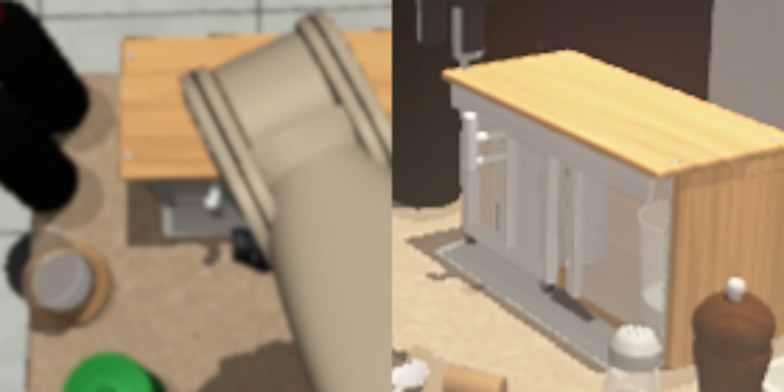

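The door is shut and down: the pull's top is at 149 mm, its y is 340, and the door edge sits past the catch. The robot is touching nothing.

```bash
python3 -c "
from bench import robot;print(robot.hand_in())"
```

```text
the job is handed in; nothing more can be done
None
```

The white canister stands upright inside the bay, about 7 mm past the bay's front clearance mark. The door is fully shut and down behind its catch, and I handed the job in at about 18.5 s with the robot touching nothing.

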